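# Load saw-blade carriers into the blade till and shut the keeper

### The job

Put the two loose saw-blade carriers away in the blade till: slide each disc flat into the slot of its own colour (blue in the middle, red at the top), grip to the front, all the way back to the stop. When both are fully home, slide the keeper on top of the till fully across so that its bar stands in front of the discs, and let go of everything. Leave the yellow carrier in the bottom slot and the other things on the bench alone.

Things in the scene. Friction and masses are not known exactly. Their poses are not given: they have to be found in the camera images.
- till: The saw-blade till, fixed: an open frame of pale wooden posts, 114 mm deep (own x), 160 mm wide (own y), 200 mm tall. Origin: on its middle axis, 0 to 25 mm above the bench (varies). Open front towards own -x, 57 mm from the origin. Three slots 60 mm apart: bottom yellow, middle blue, top red. A home carrier's tongue stands over the grip of the one below: load the lower slot first.
- slot_blue (a point): Where the blue disc's centre (half-way up its thickness) is when fully home in the blue (middle) slot of the till. Axes of the till: z up, -x out of the open front; a carrier is home with its axes along these, grip out in front. It is 88 mm above the till's origin.
- slot_red (a point): Same for the red disc in the red (top) slot, 60 mm above slot_blue, 148 mm above the till's origin. Every slot is a pair of painted side channels, 120 mm between their webs; the disc's rim lies on two ledges (26 mm wide, 6 mm thick) with 18 mm clear height up to a guide (16 mm wide); the middle is open. The back stop is met 1.5 mm past home.
- slot_yellow (a point): Same for the yellow disc in the yellow (bottom) slot, 28 mm above the till's origin; the yellow carrier is already in it. The top of a home carrier's grip is 14 mm below the underside of a carrier home in the slot above.
- blue_disc (a point): Centre of the blue carrier's plywood disc, half-way up its 6 mm thickness (3 mm above its underside). Axes as the carrier: z up, the grip lies along own -x.
- blue_grip (a point): Centre of the blue carrier's upright blue grip: a block 28 mm long (own x), 12 mm wide (own y), 40 mm tall, standing on the tongue; pinch it across its 12 mm from above. This point is 26 mm above the carrier's underside (the grip's top is 20 mm higher) and 132 mm along own -x from the disc's centre.
- red_disc (a point): Centre of the red carrier's plywood disc, half-way up its 6 mm thickness (3 mm above its underside). Axes as the carrier: z up, the grip lies along own -x.
- red_grip (a point): Centre of the red carrier's upright red grip: a block 28 mm long (own x), 12 mm wide (own y), 40 mm tall, standing on the tongue; pinch it across its 12 mm from above. This point is 26 mm above the carrier's underside (the grip's top is 20 mm higher) and 132 mm along own -x from the disc's centre.
- blue: The blue blade carrier, rigid, about 160 g (varies), 200 mm long. Origin: centre of its disc's underside; z up. Plywood disc 110 mm across, 6 mm thick, a steel saw blade (94 mm across, 2 mm) on top; a flat tongue 20 mm wide, 6 mm thick, runs along own -x to 146 mm from the disc's centre, with an upright blue grip on it. Centre of mass about 13 mm from the disc's centre towards the grip.
- red: The red blade carrier, rigid, about 160 g (varies), 200 mm long. Origin: centre of its disc's underside; z up. Plywood disc 110 mm across, 6 mm thick, a steel saw blade (94 mm across, 2 mm) on top; a flat tongue 20 mm wide, 6 mm thick, runs along own -x to 146 mm from the disc's centre, with an upright red grip on it. Centre of mass about 13 mm from the disc's centre towards the grip.
- yellow_disc (a point): Disc centre of the yellow carrier, the same shape as the others, already home in the bottom slot, its grip out in front. Leave it alone.
- keeper (a joint): Travel of the keeper in m: 0 to 0.010 at the start (open, its bar beside the slot mouths), 0.048 fully across (end stop). It slides along the till's own -y with about 1.5 N of friction and stays where it is left.
- keeper_grip (a point): Centre of the keeper's black grip on top of the till: a block 14 mm wide (till y), 30 mm long (till x), 42 mm tall, to be pinched or pushed. Its steel foot, 30 mm wide, lies 21 mm below this point, which is 50 mm in front of the till's origin, 230 mm above it. A steel bar 10 mm wide hangs from it 62 to 70 mm in front of the till's origin.
- plane: Bystander: a blue hand plane 200 mm long, up to 105 mm tall, lying on the bench. Leave it alone.
- offcut: Bystander: a pale wooden strip 170 x 30 x 9 mm lying on the bench. Leave it alone.
- glue: Bystander: a yellow glue bottle, 56 mm across and 150 mm tall, standing on the bench. Leave it alone.
Things that resemble listed ones, but are neither listed nor needed, are in the scene too. What is shaped like the blue but pink or purple is not meant.

How it is judged:
By the outcome, as a careful person would: the job done as asked, in the order asked, and still so for the second after the job is handed in, with the robot touching nothing.
It also fails if it takes over 67 s, if anything falls off the work surface, if the arm or the gripper's body presses on something with over 40 N, if the wrist force passes 120 N, or if a joint passes its speed limit or range.

### The arm

A 6-joint arm with a two-finger parallel gripper is mounted at the origin on the work surface. World frame = base frame: x ahead of the robot, y to its left, z up, the work surface at z = 0. Lengths are in m, angles in degrees, forces in N, time in s.
With the tool pointing down it reaches from about 0.225 to 0.875 m from the base axis. Payload 3.4 kg.
Tool frame: the origin (TCP) lies midway between the tips of the shut fingers; the grasp point (between the pads) lies 19 mm behind it; z points along the fingers, y is the direction in which the jaws open and shut (so a half turn about z gives the same grasp; the last joint's range is limited). The gripper opens to 85 mm and grips with 20 to 120 N. Pads are 22 mm wide; open, the fingers measure 114 mm over their backs; the gripper's body (76 mm by 85 mm) begins 54 mm behind the grasp point. The pads swing forward as they close: fully open they stand 13 mm farther back than shut.
Start: joints at [57.525, 15.808, 86.224, -0, 77.962, -6.933], TCP at [0.248, 0.519, 0.231] pointing down, gripper open.
Joint ranges: [-165.64, 165.64], [-43.16, 119.46], [12.63, 154.43], [-67.54, 247.53], [6.08, 155.33], [-154.97, 154.97]. Speed limits (degrees/s): [147.25, 147.25, 180, 180, 180, 180].

### API

Orientations are given as [roll, pitch, yaw] about the fixed x, y, z axes, in that order (R = Rz(yaw) Ry(pitch) Rx(roll)).
In Python, from rig import ctrl gives the robot as it stands.
- The arm moves only by the tool send_rows, never from a script. Its argument "targets" is a list of rows, each a list of 3 entries, a list of its own where there are three numbers: the shift along the world's x, y, z in cm, then the turn, a rotation vector about the world's x, y, z in rad, then the finger opening in cm, from 0 to 8.54. A call has 1 to 5 rows; each row is the pose to reach, as a shift and turn from the pose commanded when the call began; what a row does not reach only later rows make up. A row lasts 1/8 s, in which the tool goes at most 62.5 mm and 10.7 degrees, less where a joint would pass 70% of its speed; a pose out of reach is approached as far as the arm can. A call with a gripper value outside its range is refused whole. The fingers move at their own pace and stop on an object; "grip_force" is the grip in N (left out, the last holds). Time passes only in rows, so rows that repeat a pose let the fingers close. It gives the time, the measured TCP pose, the force and the opening at its end, in the units of the state.
- ctrl.state(): the state, without advancing time (a new reading comes with each control period).
- ctrl.camera(name): name is "side" or "top" or "wrist"; returns (picture, depth): 420x560x3 uint8, red, green, blue; 420x560 float32, m along the optical axis (not along the pixel's ray), 0 where there is no reading.
- ctrl.calibration(name): a dict with "intrinsics" (3x3 intrinsics, pixels), "extrinsics" (4x4, takes a point from world to camera coordinates). Camera axes: x right, y down, z forward; pixel columns grow to the right and rows downward; lengths in m; the calibration is good to about 2 mm. The wrist camera is an equidistant fisheye: a pixel r from the principal point sees the ray r / f radians off the axis. A picture is of the moment at which its call begins: read the wrist's pose just before it. calibration takes no time and is no camera call; for the wrist camera it gives the pose at the moment of the call.
- ctrl.sign_off(): hands the job in, once; it reports no verdict.
The state is a dict: "t": time; "joint_pos": joint angles; "qvel": joint speeds; "joint_efforts": joint torques, N m; "position": TCP position; "tool_rot": TCP orientation; "ft_force": force on the tool from outside, world axes, zero at the start; "moment": the same for the moment, N m; "finger_gap": finger opening in m.
Only numpy, scipy, OpenCV 4.12 (cv2) and the standard library are available. Lean on these libraries where they do the work, as an engineer would, in place of code of your own. Each camera call takes 0.05 s, during which the arm holds its last target. There are 200 camera calls.

## Working session

There is one attempt and no reset: what is moved stays moved. The work goes in short steps, Python scripts to look and compute and a tool call to move; the robot and the scene stay as the last step left them, time stands still between calls to the robot, and variables do not carry over. Pictures are saved under pics/ and viewed, about 8 in all and at most 12, crops included, and the job is handed in when it is done.

Besides the shell and the picture viewer there is one more tool, called by a JSON object that holds its "op" and its "data", one argument or row to a line. send_rows: Moves the arm, as the interface text tells. Its arguments: {"type":"object","properties":{"targets":{"type":"array"},"grip_force":{"type":"number"}},"required":["targets"]}

```bash
mkdir -p pics; ls; cat > h.py <<'E'
import numpy as np, cv2
from rig import ctrl
def grab(n):
    c=ctrl.calibration(n); p,d=ctrl.camera(n)
    np.savez(f'{n}.npz',p=p,d=d,K=c['intrinsics'],E=c['extrinsics'])
    return p,d,np.array(c['intrinsics']),np.array(c['extrinsics'])
def cloud(d,K,E):
    v,u=np.mgrid[0:d.shape[0],0:d.shape[1]]
    P=np.stack([(u-K[0,2])/K[0,0]*d,(v-K[1,2])/K[1,1]*d,d],-1)
    R,t=E[:3,:3],E[:3,3]
    W=(P-t)@R
    W[d<=0]=np.nan
    return W
E
python3 - <<'E'
from h import *
a=[grab(n) for n in('top','side')]
for n,x in zip(('top','side'),a):
    print(n,x[2].round(1).tolist(),x[3].round(3).tolist(),(x[1]>0).mean())
    cv2.imwrite(f'pics/{n}0.png',cv2.resize(x[0][:,:,::-1],(784,588)))
print(ctrl.state())
E
```

```text
pics
top [[501.9, 0.0, 285.8], [0.0, 501.9, 204.6], [0.0, 0.0, 1.0]] [[0.012, -1.0, 0.015, -0.112], [-0.998, -0.013, -0.06, 0.478], [0.06, -0.014, -0.998, 1.563], [0.0, 0.0, 0.0, 1.0]] 0.9961267006802721
side [[534.3, 0.0, 282.0], [0.0, 534.3, 207.4], [0.0, 0.0, 1.0]] [[-0.715, -0.699, 0.001, 0.261], [-0.543, 0.555, -0.63, 0.419], [0.44, -0.451, -0.777, 1.6], [0.0, 0.0, 0.0, 1.0]] 0.9941794217687074
{'t': 0.1, 'joint_pos': array([ 5.75237573e+01,  1.58434976e+01,  8.62865958e+01,  8.42995534e-04,
        7.79615876e+01, -6.93216312e+00]), 'qvel': array([ 0.052662  , -0.04466387, -0.2252438 , -0.04535742, -0.05645319,
       -0.0046532 ]), 'joint_efforts': array([ 2.38918488e-03, -4.17697871e+01, -2.46407104e+01, -1.11883905e-04,
        5.86182548e-03, -4.18101095e-06]), 'position': array([0.24769149, 0.51841209, 0.23054072]), 'tool_rot': array([-1.79909089e+02, -1.18835089e-02,  1.54455734e+02]), 'ft_force': array([-1.00855317,  0.37527765, -0.00713157]), 'moment': array([0.025174  , 0.02780696, 0.00743287]), 'finger_gap': 0.08539090455163352}
```

View pics/top0.png

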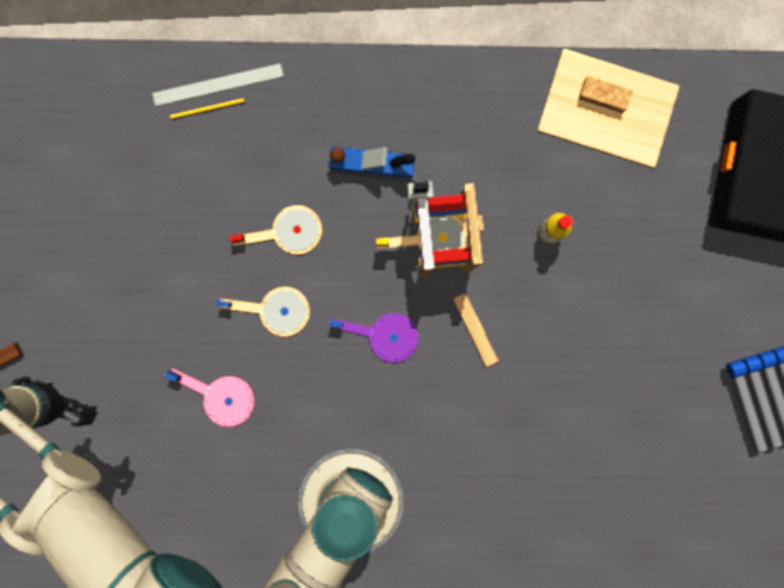

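View pics/side0.png

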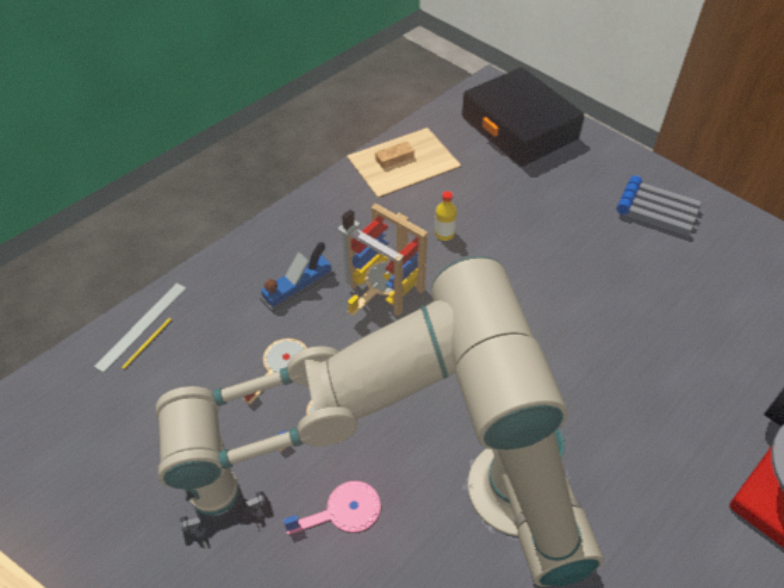

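Candidates (px in the top picture): wanted blue = white blade with blue grip, disc (284,311), grip (223,304); wanted red = disc (297,230), grip (237,238). Look-alikes: purple (394,338), pink (228,401), and the home yellow grip (383,242). The till is at about (447,230) with its mouth to image left (+y), and the keeper grip is at (421,187).

```bash
cat >> h.py <<'E'
def load(n):
    z=np.load(n+'.npz'); return z['p'],z['d'],z['K'],z['E']
def ray(u,v,K,E,z):
    R,t=E[:3,:3],E[:3,3]; o=-R.T@t
    r=R.T@np.array([(u-K[0,2])/K[0,0],(v-K[1,2])/K[1,1],1.])
    return o+r*(z-o[2])/r[2]
def blobs(m,amin=8):
    n,l,s,c=cv2.connectedComponentsWithStats(m.astype(np.uint8))
    return [(c[i],s[i],l==i) for i in range(1,n) if s[i,4]>=amin]
E
python3 - <<'E'
from h import *
p,d,K,E=load('top'); W=cloud(d,K,E)
hsv=cv2.cvtColor(p,cv2.COLOR_RGB2HSV); H,S,V=[hsv[...,i].astype(int) for i in range(3)]
M={'red':((H<6)|(H>174))&(S>150)&(V>70),'blue':(H>100)&(H<120)&(S>120)&(V>60),'yel':(H>22)&(H<33)&(S>160)&(V>100)}
s=560/784
for k,m in M.items():
    m=m.copy(); m[:,:int(150*s)]=0; m[:,int(500*s):]=0
    for c,st,l in blobs(m,5):
        q=W[l]; print(k,c.round(1),st[4],np.nanmedian(q,0).round(4),'zmax',np.nanpercentile(q[:,2],95).round(3))
# discs: steel/plywood light blobs by height
for nm,(u,v) in {'blue':(284*s,311*s),'red':(297*s,230*s)}.items():
    reg=np.zeros(d.shape,bool); reg[int(v)-22:int(v)+22,int(u)-22:int(u)+24]=1
    m=reg&(V>130)
    b=max(blobs(m,50),key=lambda x:x[1][4]); cs,_=cv2.findContours(b[2].astype(np.uint8),0,2)
    (cx,cy),r=cv2.minEnclosingCircle(cs[0]); print(nm,'circ',cx,cy,r,r/501.9*1.5)
# top of till
t=(W[...,2]>0.17)&(W[...,1]<0.1)&(W[...,1]>-0.6)&(W[...,0]>0.3)
print(np.nanpercentile(W[t],[2,50,98],axis=0).round(3))
y,x=np.where(t); print(x.min(),x.max(),y.min(),y.max())
r=p[118:205,225:360][:,:,::-1]; cv2.imwrite('pics/crop1.png',cv2.resize(r,None,fx=5.9,fy=5.9,interpolation=cv2.INTER_CUBIC)[:600,:800])
E
```

```text
red [319.  144.5] 263 [ 0.6416 -0.1961  0.18  ] zmax 0.187
red [211.8 163.4] 19 [0.6074 0.129  0.0087] zmax 0.015
red [168.5 169.6] 45 [0.5805 0.2579 0.0443] zmax 0.051
red [322.5 182.1] 225 [ 0.5339 -0.2076  0.1811] zmax 0.188
blue [265.4 116.7] 520 [ 0.7474 -0.0223  0.0402] zmax 0.048
blue [319.2 151.7] 47 [ 0.6333 -0.2029  0.0995] zmax 0.105
blue [158.6 216.4] 28 [0.436  0.2838 0.0462] zmax 0.05
blue [202.6 222. ] 17 [0.4213 0.1537 0.01  ] zmax 0.016
blue [239.4 230.9] 34 [0.3942 0.0366 0.0458] zmax 0.051
blue [280.9 240.8] 23 [ 0.3647 -0.0927  0.0084] zmax 0.014
blue [122.1 268.5] 51 [0.2763 0.3914 0.0433] zmax 0.048
blue [162.7 286.5] 14 [0.2189 0.2735 0.0082] zmax 0.012
yel [147.3  77.1] 135 [0.8827 0.3423 0.007 ] zmax 0.013
yel [273.4 171.9] 37 [ 0.5728 -0.0685  0.0851] zmax 0.09
blue circ 200.5 220.5 21.22508430480957 0.06343420294324438
red circ 209.5 164.0 20.718448638916016 0.06192004972778248
[[ 0.511 -0.26   0.177]
 [ 0.6   -0.19   0.214]
 [ 0.668 -0.124  0.266]]
291 344 129 193
```

View pics/crop1.png

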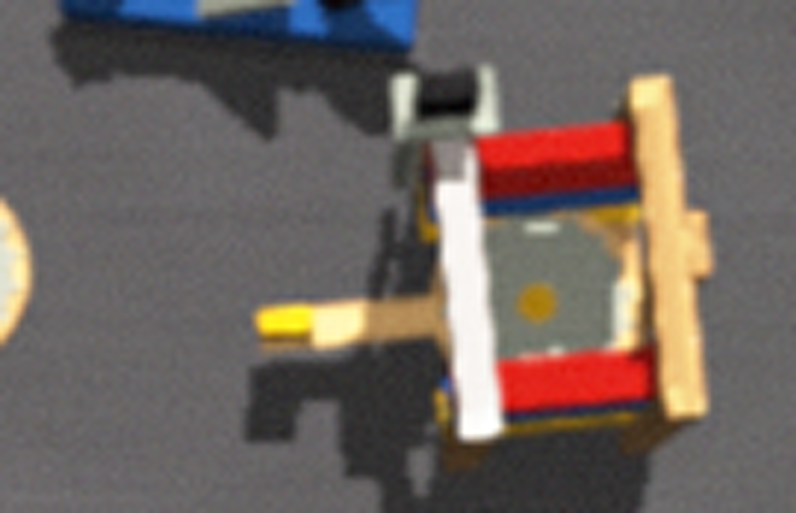

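The crop confirms the till: mouth to +y, yellow home, keeper open at the far side. The yellow grip top at z = 0.085 puts the till origin at about 14 mm. Next I move over the carriers for a near look.

{"op": "send_rows", "data": {
  "targets": [
    [[19,-20,14],[0,0,-0.93],8.5],
    [[19,-20,14],[0,0,-0.93],8.5],
    [[19,-20,14],[0,0,-0.93],8.5],
    [[19,-20,14],[0,0,-0.93],8.5],
    [[19,-20,14],[0,0,-0.93],8.5]
  ]
}}

```text
t: 0.72
position: [0.4389, 0.3173, 0.3719]
tool_rot: [-180.0, 0.0, 100.8]
ft_force: [0.3, 0.4, 0.3]
finger_gap: 0.0852
```

{"op": "send_rows", "data": {
  "targets": [
    [[0,0,0],[0,0,-0.155],8.5],
    [[0,0,0],[0,0,-0.31],5],
    [[0,0,0],[0,0,-0.31],5]
  ]
}}

```text
t: 1.1
position: [0.4379, 0.3185, 0.3709]
tool_rot: [-180.0, 0.0, 83.5]
ft_force: [-0.2, -0.5, -0.3]
finger_gap: 0.0513
```

```bash
python3 - <<'E'
from h import *
st=ctrl.state(); print(st['t'],st['position'],st['tool_rot'],st['joint_pos'].round(1),st['ft_force'])
p,d,K,E=grab('wrist'); print(K,E.round(3)); print('cam pos',(-E[:3,:3].T@E[:3,3]).round(3))
cv2.imwrite('pics/w1.png',cv2.resize(p[:,:,::-1],(784,588)))
E
```

```text
1.1 [0.43794334 0.31853895 0.37090505] [-1.79958510e+02  2.79953536e-02  8.34860307e+01] [28.7 10.3 74.4  0.  95.4 35.2] [-0.21002248 -0.49697082 -0.33102904]
[[325.1922621    0.         278.6909375 ]
 [  0.         325.1922621  211.97090385]
 [  0.           0.           1.        ]] [[ 0.994 -0.113 -0.001 -0.398]
 [-0.109 -0.957  0.27   0.281]
 [-0.031 -0.268 -0.963  0.612]
 [ 0.     0.     0.     1.   ]]
cam pos [0.445 0.388 0.513]
```

View pics/w1.png

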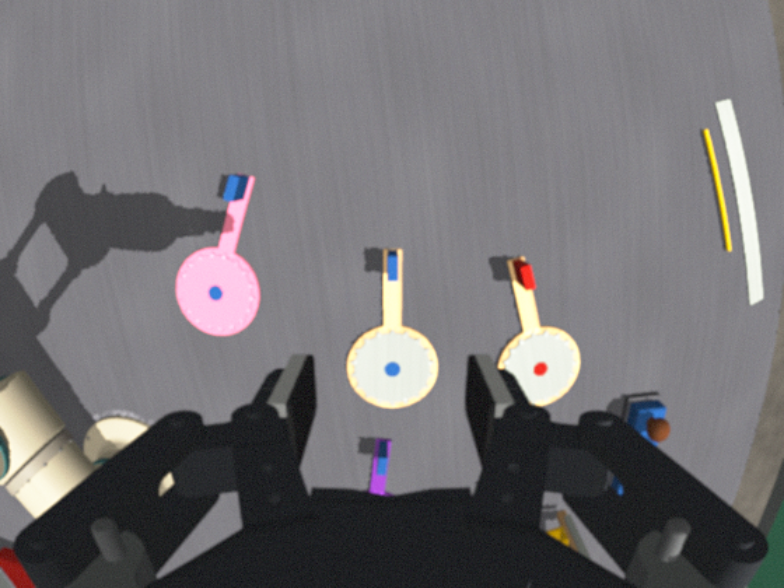

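Near view: blue carrier disc (392,368) and grip (393,265), red disc (540,368) and grip (526,272), both with steel blades. Pink (217,292) and purple (380,465) are clearly separate.

```bash
cat >> h.py <<'E'
def wdir(u,v,K):
    x=(np.asarray(u,float)-K[0,2])/K[0,0]; y=(np.asarray(v,float)-K[1,2])/K[1,1]
    th=np.hypot(x,y)+1e-9; return np.stack([np.sin(th)*x/th,np.sin(th)*y/th,np.cos(th)],-1)
def wcloud(d,K,E):
    v,u=np.mgrid[0:d.shape[0],0:d.shape[1]]; r=wdir(u,v,K)
    W=(r/r[...,2:]*d[...,None]-E[:3,3])@E[:3,:3]; W[d<=0]=np.nan; return W
def wray(u,v,K,E,z):
    R=E[:3,:3]; o=-R.T@E[:3,3]; r=R.T@wdir(u,v,K); return o+r*(z-o[2])/r[2]
def masks(p):
    hsv=cv2.cvtColor(p,cv2.COLOR_RGB2HSV); H,S,V=[hsv[...,i].astype(int) for i in range(3)]
    return {'red':((H<6)|(H>174))&(S>150)&(V>60),'blue':(H>100)&(H<120)&(S>120)&(V>50),'yel':(H>20)&(H<33)&(S>150)&(V>90)}
E
python3 - <<'E'
from h import *
p,d,K,E=load('wrist'); W=wcloud(d,K,E)
for k,m in masks(p).items():
    for c,st,l in blobs(m,20):
        q=W[l]; zt=np.nanpercentile(q[:,2],90); top=l&(W[...,2]>zt-.006)
        v,u=np.where(top)
        print(k,(c*1.4).round(),st[4],'ztop',zt.round(4),'med',np.nanmedian(W[top],0).round(4),
          'ray.008',wray(*c,K,E,.008).round(4)[:2],'topray.046',wray(u.mean(),v.mean(),K,E,.046).round(4)[:2])
E
```

```text
red [524. 274.] 193 ztop 0.0466 med [0.58   0.2636 0.0454] ray.008 [0.5878 0.2569] topray.046 [0.5798 0.2636]
red [540. 369.] 53 ztop 0.0096 med [0.6055 0.1321 0.0085] ray.008 [0.6056 0.1318] topray.046 [0.5935 0.1511]
red [ 14. 569.] 375 ztop 0.0506 med [-0.5136 -0.3076  0.0495] ray.008 [-0.5888 -0.35  ] topray.046 [-0.5183 -0.3136]
blue [234. 187.] 233 ztop 0.0462 med [0.2762 0.3964 0.0452] ray.008 [0.2662 0.3965] topray.046 [0.2765 0.3963]
blue [392. 265.] 111 ztop 0.0466 med [0.4349 0.2897 0.0454] ray.008 [0.4344 0.2836] topray.046 [0.4349 0.2895]
blue [215. 293.] 54 ztop 0.0095 med [0.2189 0.2762 0.0083] ray.008 [0.2187 0.2762] topray.046 [0.2357 0.2846]
blue [392. 369.] 71 ztop 0.0098 med [0.4203 0.1571 0.0087] ray.008 [0.4202 0.1568] topray.046 [0.4221 0.1742]
blue [645. 417.] 441 ztop 0.0409 med [0.7541 0.0494 0.0395] ray.008 [0.774  0.0265] topray.046 [0.7546 0.0463]
blue [382. 458.] 130 ztop 0.0462 med [0.3945 0.0414 0.0455] ray.008 [0.392  0.0244] topray.046 [0.3947 0.042 ]
blue [617. 486.] 74 ztop 0.444 med [0.487  0.3209 0.4444] ray.008 [ 0.7458 -0.098 ] topray.046 [ 0.7307 -0.0675]
yel [717. 189.] 333 ztop 0.0081 med [0.8793 0.3453 0.0065] ray.008 [0.8767 0.3458] topray.046 [0.8444 0.3485]
yel [559. 535.] 109 ztop 0.0633 med [ 0.6414 -0.1326  0.0628] ray.008 [ 0.6552 -0.1813] topray.046 [ 0.647  -0.1521]
```

{"op": "send_rows", "data": {
  "targets": [
    [[-0.3,-3,-6],[0,0,0],5],
    [[-0.3,-3,-12],[0,0,0],5],
    [[-0.3,-3,-18],[0,0,0],5],
    [[-0.3,-3,-24],[0,0,0],5],
    [[-0.3,-3,-27],[0,0,0],5]
  ]
}}

```text
t: 1.78
position: [0.4325, 0.288, 0.098]
tool_rot: [-179.7, 0.2, 83.6]
ft_force: [-0.7, -0.2, 0.6]
finger_gap: 0.05
```

```bash
cat > look.py <<'E'
from h import *
import sys
st=ctrl.state(); print(st['t'],st['position'].round(4),st['tool_rot'].round(2),st['joint_pos'].round(0),st['ft_force'].round(1),st['finger_gap'])
p,d,K,E=grab('wrist'); W=wcloud(d,K,E)
for k,m in masks(p).items():
    for c,s,l in blobs(m,40):
        zt=np.nanpercentile(W[l][:,2],90); top=l&(W[...,2]>zt-.005)
        print(k,(c*1.4).round(),s[4],'ztop',zt.round(4),'ctr',((np.nanpercentile(W[top],3,axis=0)+np.nanpercentile(W[top],97,axis=0))/2).round(4),'ext',np.ptp(W[top][:,:2],axis=0).round(3))
if len(sys.argv)>1: cv2.imwrite(f'pics/{sys.argv[1]}.png',cv2.resize(p[:,:,::-1],(784,588)))
E
python3 look.py w2
```

```text
1.775 [0.4325 0.288  0.098 ] [-1.7973e+02  1.7000e-01  8.3590e+01] [ 26.  18. 104.  -0.  58.  32.] [-0.7 -0.2  0.6] 0.049975817725802174
red [661. 330.] 1211 ztop 0.0458 ctr [0.5798 0.2627 0.0441] ext [0.017 0.028]
blue [ 81. 155.] 1363 ztop 0.0456 ctr [0.2764 0.3953 0.0438] ext [0.022 0.028]
blue [399. 317.] 809 ztop 0.046 ctr [0.4357 0.289  0.0451] ext [0.012 0.028]
blue [ 76. 353.] 172 ztop 0.0093 ctr [0.2191 0.2765 0.0086] ext [0.017 0.017]
blue [395. 492.] 93 ztop 0.1719 ctr [0.4341 0.2992 0.172 ] ext [0.005 0.002]
blue [769. 530.] 681 ztop 0.0401 ctr [0.6379 0.1415 0.1186] ext [0.284 0.31 ]
```

{"op": "send_rows", "data": {
  "targets": [
    [[0.1,0,-5],[0,0,0],5],
    [[0.1,0,-8.8],[0,0,0],5],
    [[0.1,0,-8.8],[0,0,0],4]
  ]
}}

```text
t: 2.2
position: [0.4341, 0.2882, 0.0117]
tool_rot: [-179.7, 0.2, 83.5]
ft_force: [-0.3, 0.7, 0.2]
finger_gap: 0.0402
```

{"op": "send_rows", "data": {
  "targets": [
    [[0,0,0],[0,0,0],0.5],
    [[0,0,0],[0,0,0],0.5],
    [[0,0,0],[0,0,0],0.5],
    [[0,0,0],[0,0,0],0.5],
    [[0,0,0],[0,0,0],0.5]
  ],
  "grip_force": 60
}}

```text
t: 2.82
position: [0.4375, 0.2898, 0.0154]
tool_rot: [179.8, -0.2, 83.4]
ft_force: [0.0, 1.2, 6.8]
finger_gap: 0.0113
```

{"op": "send_rows", "data": {
  "targets": [
    [[0,0,0.3],[0,0,0],0.5],
    [[0,0,3],[0,0,0],0.5],
    [[0,0,8],[0,0,0],0.5],
    [[0,0,14],[0,0,0],0.5],
    [[0,0,14],[0,0,0],0.5]
  ]
}}

```text
t: 3.45
position: [0.4391, 0.2904, 0.1584]
tool_rot: [179.4, -0.3, 83.4]
ft_force: [-0.5, -0.1, -1.6]
finger_gap: 0.0108
```

{"op": "send_rows", "data": {
  "targets": [
    [[0,0,0],[0,0,0],0.5],
    [[0,0,0],[0,0,0],0.5]
  ]
}}

```text
t: 3.7
position: [0.4345, 0.2881, 0.1514]
tool_rot: [-179.8, 0.1, 83.4]
ft_force: [0.7, 0.1, -2.2]
finger_gap: 0.011
```

```bash
python3 look.py w3; cat > tilt.py <<'E'
from h import *
# blade plane of held carrier from wrist depth: light points near tool
st=ctrl.state(); P=st['position']; p,d,K,E=load('wrist'); W=wcloud(d,K,E)
yaw=np.radians(st['tool_rot'][2]); ax=np.array([np.cos(yaw),np.sin(yaw)])  # tool x ~ carrier -x
def rep(W,name):
    q=W.reshape(-1,3); r=q[:,:2]-P[:2]; a=-(r@ax); b=r@np.array([-ax[1],ax[0]])
    s=(a>.04)&(a<.19)&(abs(b)<.065)&(abs(q[:,2]-P[2])<.035)
    q,a,b=q[s],a[s],b[s]
    if len(q)<50: print(name,'few',len(q)); return
    A=np.c_[a,b,np.ones(len(a))]
    w=np.ones(len(a),bool)
    for _ in range(5):
        c=np.linalg.lstsq(A[w],q[w,2],rcond=None)[0]; w=abs(A@c-q[:,2])<.004
    print(name,len(q),w.sum(),'slope along deg',np.degrees(c[0]).round(2),'across',np.degrees(c[1]).round(2),'z at disc ctr - tcp',(c[0]*.132+c[2]-P[2]).round(4),'a',np.percentile(a[w],[1,99]).round(3),'b',np.percentile(b[w],[1,99]).round(3))
rep(W,'wrist')
for n in('top','side'):
    p,d,K,E=grab(n); rep(cloud(d,K,E),n)
E
python3 tilt.py
```

```text
3.7 [0.4345 0.2881 0.1514] [-1.798e+02  1.300e-01  8.341e+01] [ 26.  15. 100.  -0.  66.  32.] [ 0.7  0.1 -2.2] 0.01096328245655576
red [617. 302.] 785 ztop 0.0458 ctr [0.5798 0.2626 0.0442] ext [0.015 0.028]
red [620. 443.] 126 ztop 0.0098 ctr [0.5484 0.2107 0.1128] ext [0.131 0.172]
blue [127. 157.] 881 ztop 0.0458 ctr [0.2763 0.3952 0.044 ] ext [0.022 0.028]
blue [114. 329.] 134 ztop 0.0093 ctr [0.2194 0.2765 0.0085] ext [0.016 0.016]
blue [390. 405.] 2456 ztop 0.182 ctr [0.4337 0.2874 0.1809] ext [0.014 0.029]
blue [733. 515.] 1433 ztop 0.0402 ctr [ 0.7563 -0.0112  0.0383] ext [0.289 0.385]
wrist 639 639 slope along deg -0.73 across 0.28 z at disc ctr - tcp -0.011 a [0.045 0.06 ] b [-0.008  0.011]
top 1245 970 slope along deg 0.44 across -0.16 z at disc ctr - tcp -0.0074 a [0.047 0.186] b [-0.051  0.051]
side 1013 772 slope along deg 0.26 across 0.75 z at disc ctr - tcp -0.0099 a [0.045 0.187] b [-0.049  0.055]
```

View pics/w3.png

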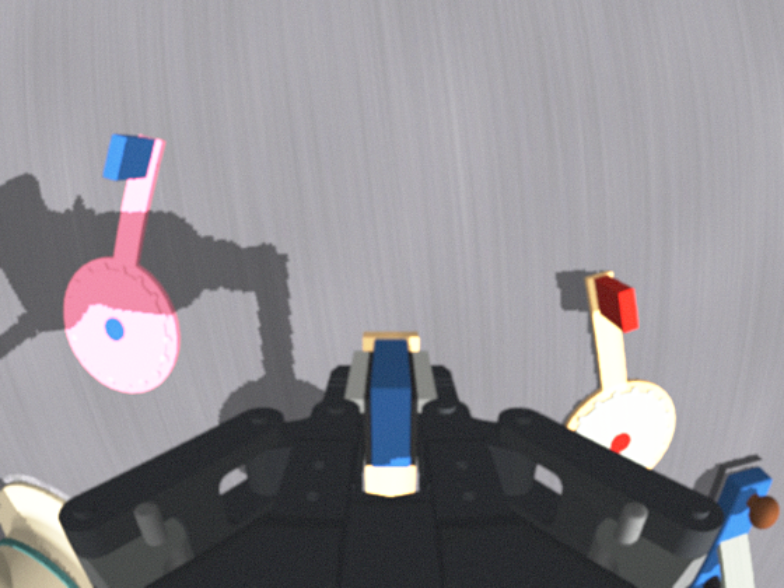

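Carrier is held level and square (grip at (390,405) between the pads), with its underside 15.5 mm below the TCP. Next I measure the till from the stored top and side views.

```bash
cat > till.py <<'E'
from h import *
p,d,K,E=load('top'); W=cloud(d,K,E); m=masks(p)['yel']
sub=np.zeros_like(m); sub[150:190,262:330]=1
for c,s,l in blobs(m&sub,4): print('yel',c.round(1),s[4],np.nanmedian(W[l],0).round(4), 'z95',np.nanpercentile(W[l][:,2],95).round(4))
hsv=cv2.cvtColor(p,cv2.COLOR_RGB2HSV)
dot=(hsv[...,0]>15)&(hsv[...,0]<28)&(hsv[...,1]>200)&(np.mgrid[:420,:560][1]>308)&(np.mgrid[:420,:560][1]<324)&(np.mgrid[:420,:560][0]>160)&(np.mgrid[:420,:560][0]<178)
for c,s,l in blobs(dot,4): print('dot',c,s[4],ray(*c,K,E,.048).round(4))
# top frame pieces by depth
for n in('top','side'):
    p,d,K,E=load(n); W=cloud(d,K,E)
    z=W[...,2]; box=(W[...,0]>.48)&(W[...,0]<.70)&(W[...,1]<-.08)&(W[...,1]>-.32)
    print(n,'z hist',np.histogram(z[box],np.arange(.15,.28,.01)))
    t=box&(z>.195)&(z<.235)
    for c,s,l in blobs(t,40):
        q=W[l]; r=cv2.minAreaRect(q[:,:2].astype(np.float32)); print('piece',c.round(),s[4],'zmed',np.nanmedian(q[:,2]).round(4),np.round(cv2.boxPoints(r),4).tolist())
    t=box&(z>.25); q=W[t]; print('keeper top',len(q),np.nanmedian(q,0).round(4),np.nanpercentile(q,[3,97],axis=0).round(4).tolist())
    for c,s,l in blobs(masks(p)['red']&box&(z>.15),30):
        q=W[l&(z>np.nanpercentile(z[l],60))]; r=cv2.minAreaRect(q[:,:2].astype(np.float32)); print('red',s[4],np.nanpercentile(z[l],[5,50,95]).round(4),np.round(cv2.boxPoints(r),4).tolist())
E
python3 till.py
```

```text
yel [327.7 154.4] 7 [ 0.6366 -0.2355  0.0421] z95 0.0431
yel [315.5 169. ] 24 [ 0.5885 -0.1966  0.0488] z95 0.0539
yel [273. 172.] 43 [ 0.5728 -0.0656  0.0844] z95 0.0913
yel [299.5 187.5] 6 [ 0.5281 -0.1465  0.0525] z95 0.1029
yel [319.5 189. ] 4 [ 0.525  -0.208   0.0657] z95 0.0671
dot [315.5 169. ] 16 [ 0.5886 -0.1965  0.048 ]
top z hist (array([132, 116,  62, 288,  13,  78, 706, 112,  11,   6,   9,  60,   0]), array([0.15, 0.16, 0.17, 0.18, 0.19, 0.2 , 0.21, 0.22, 0.23, 0.24, 0.25,
       0.26, 0.27, 0.28]))
piece [302. 159.] 457 zmed 0.216 [[0.5005999803543091, -0.13580000400543213], [0.5062999725341797, -0.18119999766349792], [0.675599992275238, -0.16019999980926514], [0.6700000166893005, -0.11479999870061874]]
piece [338. 159.] 450 zmed 0.2145 [[0.5133000016212463, -0.24469999969005585], [0.5166000127792358, -0.27309998869895935], [0.676800012588501, -0.25459998846054077], [0.6735000014305115, -0.22630000114440918]]
keeper top 69 [ 0.6565 -0.1385  0.2647] [[0.6503, -0.152, 0.2528], [0.6642, -0.1252, 0.2688]]
red 263 [0.1558 0.1801 0.1871] [[0.6351000070571899, -0.1597999930381
[... 540 characters left out ...]
158.] 304 zmed 0.2103 [[0.5066999793052673, -0.241799995303154], [0.5109000205993652, -0.2761000096797943], [0.670799970626831, -0.2563999891281128], [0.6664999723434448, -0.22220000624656677]]
piece [259. 169.] 290 zmed 0.2128 [[0.534500002861023, -0.11909999698400497], [0.5360000133514404, -0.16869999468326569], [0.67330002784729, -0.16439999639987946], [0.6717000007629395, -0.11479999870061874]]
keeper top 45 [ 0.6513 -0.1377  0.2598] [[0.6424, -0.1508, 0.2506], [0.6614, -0.1236, 0.2669]]
red 56 [0.1764 0.1803 0.1849] [[0.6323999762535095, -0.18000000715255737], [0.638700008392334, -0.2264000028371811], [0.6539999842643738, -0.22439999878406525], [0.647599995136261, -0.17790000140666962]]
```

{"op": "send_rows", "data": {
  "targets": [
    [[2.5,-4.4,0],[0,0,0.045],0.5],
    [[5,-8.8,-0.5],[0,0,0.09],0.5],
    [[7.5,-13.2,-1.5],[0,0,0.135],0.5],
    [[10,-17.6,-2.5],[0,0,0.18],0.5],
    [[12.4,-22,-3.2],[0,0,0.227],0.5]
  ]
}}

```text
t: 4.47
position: [0.56, 0.0674, 0.12]
tool_rot: [-179.9, -0.0, 96.5]
ft_force: [-0.2, -0.5, -2.4]
finger_gap: 0.0111
```

{"op": "send_rows", "data": {
  "targets": [
    [[0,0,0],[0,0,0],0.5],
    [[0,0,0],[0,0,0],0.5],
    [[0,0,0],[0,0,0],0.5]
  ]
}}

```text
t: 4.85
position: [0.5591, 0.0699, 0.1211]
tool_rot: [-179.9, -0.0, 96.5]
ft_force: [1.2, 0.5, -2.5]
finger_gap: 0.011
```

```bash
python3 look.py w4; python3 tilt.py; python3 - <<'E'
from h import *
a=[load(n)[0][:,:,::-1] for n in('top','side')]
cv2.imwrite('pics/both1.png',np.hstack([cv2.resize(a[0][100:260,180:370],(400,337)),cv2.resize(a[1][120:280,180:370],(400,337))]))
E
```

```text
4.85 [0.5591 0.0699 0.1211] [-1.7995e+02 -3.0000e-02  9.6480e+01] [ 0. 20. 97.  0. 63. -6.] [ 1.2  0.5 -2.5] 0.010952087368836856
red [486. 197.] 412 ztop 0.0093 ctr [0.6057 0.1323 0.0084] ext [0.018 0.018]
blue [121. 321.] 1037 ztop 0.0457 ctr [0.3953 0.0396 0.044 ] ext [0.017 0.029]
blue [390. 405.] 2462 ztop 0.1518 ctr [0.5585 0.0692 0.1504] ext [0.014 0.028]
blue [668. 403.] 3463 ztop 0.04 ctr [0.7586 0.0228 0.0382] ext [0.182 0.109]
blue [124. 461.] 145 ztop 0.0095 ctr [ 0.43   -0.0101  0.1017] ext [0.148 0.177]
wrist 641 641 slope along deg -0.78 across -0.24 z at disc ctr - tcp -0.0114 a [0.045 0.06 ] b [-0.009  0.011]
top 1166 880 slope along deg 0.44 across 0.08 z at disc ctr - tcp -0.0078 a [0.047 0.185] b [-0.051  0.051]
side 461 323 slope along deg 0.74 across 0.33 z at disc ctr - tcp -0.0099 a [0.07  0.151] b [-0.047  0.057]
```

View pics/both1.png

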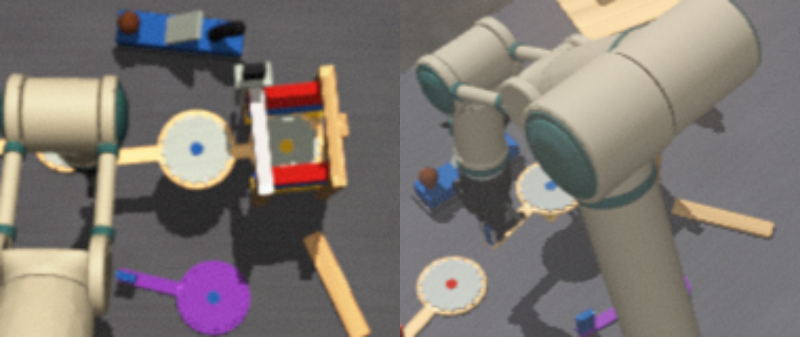

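Top view shows the held disc (195,148) lined up with the till mouth, blade up. Next I get the lateral offset within the same camera.

```bash
python3 - <<'E'
from h import *
p,d,K,E=load('top'); W=cloud(d,K,E)
st=ctrl.state(); P=st['position']; y=np.radians(st['tool_rot'][2]); print(P)
exp=P[:2]-.132*np.array([np.cos(y),np.sin(y)])
for c,s,l in blobs(masks(p)['blue'],6):
    q=np.nanmedian(W[l],0)
    if .09<q[2]<.13 and q[1]<0.0 and q[1]>-.12:
        D=ray(*c,K,E,P[2]-.0155+.009); print('dot',c,s[4],q.round(4),D.round(4),'fk',exp.round(4))
        for yaw in(-83.1,-83.6,-84.1):
            a=np.radians(yaw); ny=np.array([-np.sin(a),np.cos(a)])
            for C in((.5886,-.1965),(.5892,-.2007)): print(yaw,C,'lateral mm',((D[:2]-C)@ny*1e3).round(1))
z=W[...,2]; box=(W[...,0]>.48)&(W[...,0]<.70)&(W[...,1]<-.10)&(W[...,1]>-.32)
for c,s,l in blobs(masks(p)['red']&box&(z>.15),30):
    q=W[l&(abs(z-np.nanmedian(z[l]))<.012)]; r=cv2.minAreaRect(q[:,:2].astype(np.float32)); print(np.round(r[0],4),np.round(cv2.boxPoints(r),4).tolist())
E
```

```text
[0.55950033 0.06987871 0.12155184]
dot [273. 170.] 21 [ 0.5749 -0.0659  0.1153] [ 0.575  -0.0659  0.1151] fk [ 0.5745 -0.0613]
-83.1 (0.5886, -0.1965) lateral mm 2.1
-83.1 (0.5892, -0.2007) lateral mm 2.1
-83.6 (0.5886, -0.1965) lateral mm 1.0
-83.6 (0.5892, -0.2007) lateral mm 0.9
-84.1 (0.5886, -0.1965) lateral mm -0.1
-84.1 (0.5892, -0.2007) lateral mm -0.3
[ 0.6443 -0.1952] [[0.6284000277519226, -0.16060000658035278], [0.6384000182151794, -0.23280000686645508], [0.6601999998092651, -0.2298000007867813], [0.6503000259399414, -0.15760000050067902]]
[ 0.5315 -0.2071] [[0.5189999938011169, -0.17190000414848328], [0.527400016784668, -0.24420000612735748], [0.5440000295639038, -0.24230000376701355], [0.5356000065803528, -0.17000000178813934]]
```

{"op": "send_rows", "data": {
  "targets": [
    [[0.1,-1,-0.25],[0,0,0],0.5],
    [[0.4,-4,-0.25],[0,0,0],0.5],
    [[0.7,-6.5,-0.25],[0,0,0],0.5],
    [[1.0,-9,-0.25],[0,0,0],0.5],
    [[1.2,-11,-0.25],[0,0,0],0.5]
  ]
}}

```text
t: 5.62
position: [0.5719, -0.0425, 0.1188]
tool_rot: [180.0, 0.0, 96.4]
ft_force: [0.3, 0.6, -2.1]
finger_gap: 0.0113
```

{"op": "send_rows", "data": {
  "targets": [
    [[0,0,0],[0,0,0],0.5],
    [[0.1,-0.8,0],[0,0,0],0.5],
    [[0.2,-1.6,0],[0,0,0],0.5],
    [[0.2,-1.8,0],[0,0,0],0.5],
    [[0.2,-1.8,0],[0,0,0],0.5]
  ]
}}

```text
t: 6.25
position: [0.5739, -0.059, 0.1188]
tool_rot: [-180.0, -0.0, 96.4]
ft_force: [-0.9, 0.6, -1.8]
finger_gap: 0.0113
```

{"op": "send_rows", "data": {
  "targets": [
    [[0,-0.2,0],[0,0,0],0.5],
    [[0.05,-0.4,0],[0,0,0],0.5],
    [[0.05,-0.4,0],[0,0,0],0.5]
  ]
}}

```text
t: 6.62
position: [0.5745, -0.0633, 0.1188]
tool_rot: [180.0, 0.0, 96.4]
ft_force: [-0.4, -0.6, -2.1]
finger_gap: 0.0111
```

{"op": "send_rows", "data": {
  "targets": [
    [[0,-0.1,0],[0,0,0],0.5],
    [[0,-0.2,0],[0,0,0],0.5],
    [[0,-0.2,0],[0,0,0],0.5]
  ]
}}

```text
t: 7.0
position: [0.5743, -0.0641, 0.1189]
tool_rot: [180.0, -0.1, 96.4]
ft_force: [-0.5, 5.5, -0.3]
finger_gap: 0.0111
```

```bash
python3 - <<'E'
from h import *
p,d,K,E=grab('top'); W=cloud(d,K,E)
for k in('blue','yel'):
  for c,s,l in blobs(masks(p)[k],6):
    q=np.nanmedian(W[l],0)
    if -.25<q[1]<0 and .5<q[0]<.68: print(k,c,s[4],q.round(4),np.nanpercentile(W[l][:,2],[10,90]).round(3))
cv2.imwrite('pics/crop2.png',cv2.resize(p[110:210,225:358][:,:,::-1],(798,600),interpolation=cv2.INTER_CUBIC))
E
```

```text
blue [318.08 165.56] 25 [ 0.5892 -0.199   0.1144] [0.111 0.117]
```

View pics/crop2.png

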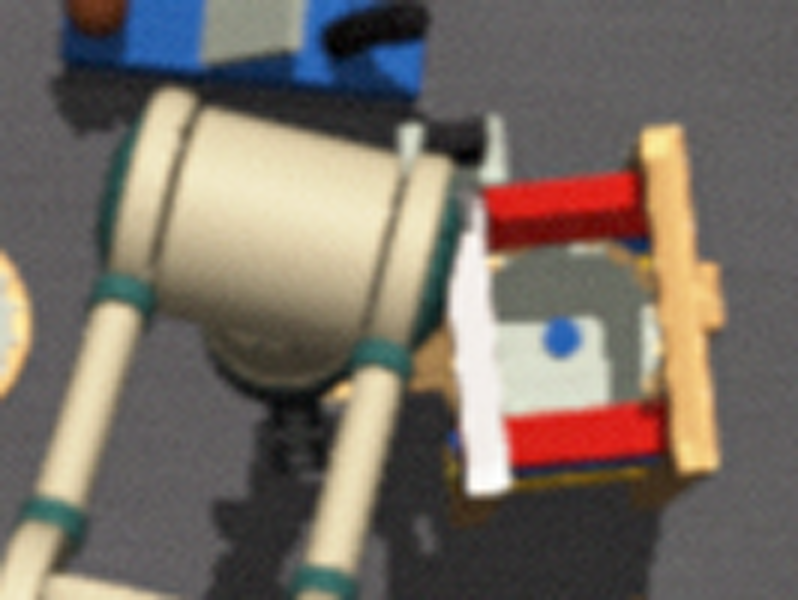

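Blue met the stop (5.5 N at y = −0.064) with its dot at (560,337), inside the till. Now I lower it onto the ledges.

{"op": "send_rows", "data": {
  "targets": [
    [[0,0.05,-0.15],[0,0,0],0.5],
    [[0,0.05,-0.3],[0,0,0],0.5],
    [[0,0.05,-0.3],[0,0,0],0.5]
  ]
}}

```text
t: 7.42
position: [0.5745, -0.0639, 0.1161]
tool_rot: [180.0, -0.1, 96.4]
ft_force: [-0.8, 5.9, 2.3]
finger_gap: 0.0111
```

{"op": "send_rows", "data": {
  "targets": [
    [[0,0,-0.1],[0,0,0],0.5],
    [[0,0,-0.1],[0,0,0],0.5]
  ]
}}

```text
t: 7.68
position: [0.5745, -0.0641, 0.1149]
tool_rot: [180.0, -0.1, 96.4]
ft_force: [0.0, 6.1, -0.3]
finger_gap: 0.0109
```

{"op": "send_rows", "data": {
  "targets": [
    [[0,0.15,0],[0,0,0],0.5],
    [[0,0.15,-0.1],[0,0,0],0.5],
    [[0,0.15,-0.1],[0,0,0],0.5]
  ]
}}

```text
t: 8.05
position: [0.5746, -0.0638, 0.1141]
tool_rot: [180.0, 0.1, 96.4]
ft_force: [-1.2, 1.8, 0.8]
finger_gap: 0.0109
```

{"op": "send_rows", "data": {
  "targets": [
    [[0,0,0],[0,0,0],3.5],
    [[0,0,0],[0,0,0],3.5],
    [[0,0,0],[0,0,0],3.5],
    [[0,0,0.5],[0,0,0],3.5]
  ]
}}

```text
t: 8.55
position: [0.5742, -0.0632, 0.1186]
tool_rot: [-180.0, -0.0, 96.4]
ft_force: [0.6, -0.0, -0.0]
finger_gap: 0.0352
```

{"op": "send_rows", "data": {
  "targets": [
    [[0,0,4],[0,0,0],3.5],
    [[0,0,9],[0,0,0],3.5],
    [[0,0,15],[0,0,0],3.5],
    [[0,2,20],[0,0,0],3.5],
    [[0,5,23],[0,0,0],3.5]
  ]
}}

```text
t: 9.18
position: [0.5751, -0.0134, 0.3525]
tool_rot: [179.7, 0.1, 96.3]
ft_force: [0.0, 0.1, -1.1]
finger_gap: 0.0345
```

```bash
python3 look.py w5
```

```text
9.175 [ 0.5751 -0.0134  0.3525] [1.7972e+02 9.0000e-02 9.6320e+01] [ -8.  13.  73.  -0.  93. -15.] [ 0.   0.1 -1.1] 0.03452379450076619
red [434. 106.] 97 ztop 0.0096 ctr [0.606  0.1319 0.0084] ext [0.017 0.016]
red [436. 425.] 227 ztop 0.1823 ctr [ 0.6135 -0.0818  0.276 ] ext [0.042 0.126]
red [443. 478.] 368 ztop 0.4244 ctr [0.583  0.0024 0.4279] ext [0.006 0.008]
red [330. 478.] 203 ztop 0.425 ctr [5.611e-01 1.000e-04 4.284e-01] ext [0.004 0.008]
blue [224. 175.] 267 ztop 0.046 ctr [0.3951 0.0389 0.0446] ext [0.017 0.028]
blue [545. 273.] 2355 ztop 0.0404 ctr [ 0.7546 -0.0339  0.039 ] ext [0.06  0.189]
blue [202. 285.] 85 ztop 0.0094 ctr [ 0.3645 -0.0897  0.0084] ext [0.017 0.017]
blue [381. 319.] 224 ztop 0.1452 ctr [ 0.5738 -0.0645  0.1441] ext [0.012 0.027]
blue [556. 331.] 49 ztop 0.0649 ctr [ 0.7582 -0.0864  0.0656] ext [0.004 0.006]
blue [433. 393.] 226 ztop 0.1234 ctr [ 0.6144 -0.0825  0.2401] ext [0.045 0.136]
blue [383. 434.] 74 ztop 0.1084 ctr [ 0.5885 -0.1949  0.1074] ext [0.016 0.013]
yel [673.  29.] 178 ztop 0.0078 ctr [0.8914 0.2986 0.0059] ext [0.025 0.076]
yel [381. 285.] 90 ztop 0.0856 ctr [ 0.5717 -0.0514  0.0906] ext [0.011 0.007]
yel [431. 365.] 254 ztop 0.0631 ctr [ 0.638  -0.1393  0.0622] ext [0.053 0.143]
yel [342. 365.] 86 ztop 0.3545 ctr [ 0.5566 -0.0092  0.3548] ext [0.001 0.006]
```

View pics/w5.png

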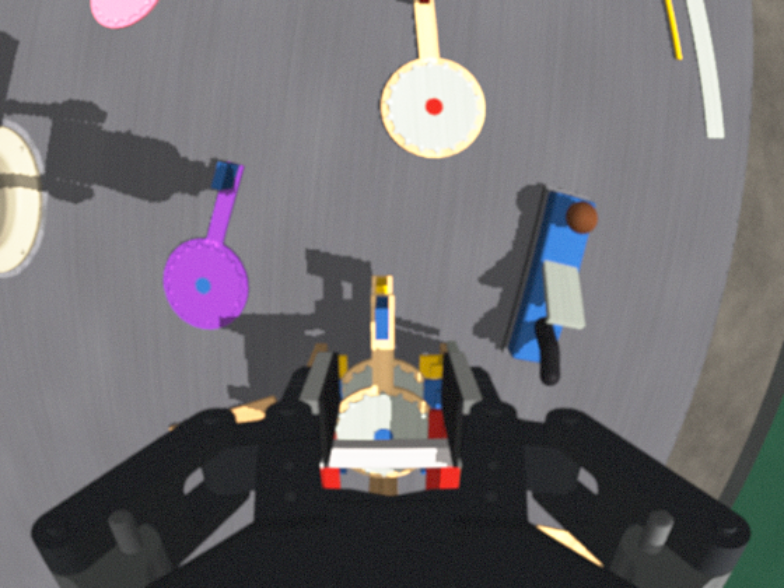

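Blue is home: grip (381,319) has its top at z = 0.145 (expected 0.145), and the disc dot is at the till axis. Now red.

{"op": "send_rows", "data": {
  "targets": [
    [[0,5.5,0],[0,0,0.02],5],
    [[0.2,11,-3],[0,0,0.04],5],
    [[0.4,16.5,-7],[0,0,0.06],5],
    [[0.5,22,-10],[0,0,0.086],5],
    [[0.5,27.6,-13],[0,0,0.086],5]
  ]
}}

```text
t: 9.85
position: [0.5793, 0.2583, 0.2212]
tool_rot: [180.0, 0.0, 101.4]
ft_force: [0.1, 0.2, 0.1]
finger_gap: 0.0499
```

{"op": "send_rows", "data": {
  "targets": [
    [[0,0,-5],[0,0,0],5],
    [[0,0,-10],[0,0,0],5],
    [[0,0,-12],[0,0,0],5],
    [[0,0,-12],[0,0,0],5]
  ]
}}

```text
t: 10.35
position: [0.5781, 0.2564, 0.1001]
tool_rot: [-179.8, 0.0, 101.4]
ft_force: [-0.4, 0.2, 0.3]
finger_gap: 0.0499
```

```bash
python3 look.py w6 | grep -v yel
```

```text
10.35 [0.5781 0.2564 0.1001] [-1.7975e+02  3.0000e-02  1.0136e+02] [18. 26. 90. -0. 64.  6.] [-0.4  0.2  0.3] 0.04987232245865982
red [400. 307.] 798 ztop 0.0461 ctr [0.5805 0.2634 0.0452] ext [0.014 0.028]
red [395. 489.] 184 ztop 0.1735 ctr [0.5767 0.2677 0.174 ] ext [0.005 0.002]
blue [ 4. 21.] 119 ztop 0.0188 ctr [0.2836 0.4013 0.0177] ext [0.006 0.013]
```

{"op": "send_rows", "data": {
  "targets": [
    [[0.2,0.6,-2],[0,0,0],5],
    [[0.2,0.6,-6],[0,0,0],5],
    [[0.2,0.6,-8.4],[0,0,0],4],
    [[0.2,0.6,-8.4],[0,0,0],3]
  ]
}}

```text
t: 10.9
position: [0.5813, 0.2626, 0.018]
tool_rot: [-179.9, 0.0, 101.3]
ft_force: [0.3, -0.5, 0.1]
finger_gap: 0.0302
```

{"op": "send_rows", "data": {
  "targets": [
    [[0,0,0],[0,0,0],0.5],
    [[0,0,0],[0,0,0],0.5],
    [[0,0,0],[0,0,0],0.5],
    [[0,0,0],[0,0,0],0.5]
  ],
  "grip_force": 60
}}

```text
t: 11.4
position: [0.5832, 0.2633, 0.0203]
tool_rot: [179.7, -0.0, 101.4]
ft_force: [0.2, 0.1, 7.9]
finger_gap: 0.0109
```

{"op": "send_rows", "data": {
  "targets": [
    [[0,0,0.3],[0,0,0],0.5],
    [[0,0,4],[0,0,0],0.5],
    [[0,0,10],[0,0,0],0.5],
    [[0,0,16],[0,0,0],0.5],
    [[0,0,19],[0,0,0],0.5]
  ]
}}

```text
t: 12.02
position: [0.5823, 0.2633, 0.212]
tool_rot: [179.7, -0.1, 101.3]
ft_force: [-0.7, -0.4, -2.2]
finger_gap: 0.011
```

{"op": "send_rows", "data": {
  "targets": [
    [[-0.4,-4,0],[0,0,-0.02],0.5],
    [[-0.8,-8,0],[0,0,-0.04],0.5],
    [[-1.2,-12,0],[0,0,-0.06],0.5],
    [[-1.7,-16,0],[0,0,-0.086],0.5],
    [[-2.2,-19,0],[0,0,-0.086],0.5]
  ]
}}

```text
t: 12.65
position: [0.5584, 0.0713, 0.2077]
tool_rot: [-179.9, -0.0, 96.4]
ft_force: [-0.5, 0.4, -1.2]
finger_gap: 0.0112
```

{"op": "send_rows", "data": {
  "targets": [
    [[0,0,0],[0,0,0],0.5],
    [[0,0,0],[0,0,0],0.5],
    [[0,0,0],[0,0,0],0.5]
  ]
}}

```text
t: 13.02
position: [0.5594, 0.0738, 0.208]
tool_rot: [-180.0, -0.0, 96.5]
ft_force: [0.3, 0.7, -1.6]
finger_gap: 0.0109
```

```bash
python3 look.py w7|grep -v yel; python3 tilt.py; python3 - <<'E'
from h import *
p,d,K,E=load('top'); W=cloud(d,K,E)
P=ctrl.state()['position']
for c,s,l in blobs(masks(p)['red'],6):
    q=np.nanmedian(W[l],0)
    if .1<q[2]<.25 and -.12<q[1]<.0: print('dot',c,s[4],q.round(4),ray(*c,K,E,P[2]-.0195+.009).round(4))
E
```

```text
13.025 [0.5594 0.0738 0.208 ] [-1.800e+02 -3.000e-02  9.648e+01] [ 0. 16. 90.  0. 75. -6.] [ 0.3  0.7 -1.6] 0.01094366396633989
red [390. 395.] 2320 ztop 0.2337 ctr [0.5587 0.0743 0.2324] ext [0.015 0.028]
blue [51. 21.] 58 ztop 0.0093 ctr [0.2193 0.2763 0.0081] ext [0.013 0.015]
blue [178. 291.] 564 ztop 0.0458 ctr [0.3952 0.0397 0.0441] ext [0.016 0.028]
blue [610. 367.] 2373 ztop 0.0401 ctr [0.7578 0.0088 0.0384] ext [0.189 0.142]
blue [167. 413.] 98 ztop 0.0093 ctr [ 0.3645 -0.0892  0.0086] ext [0.016 0.017]
blue [552. 482.] 150 ztop 0.2595 ctr [0.5976 0.0788 0.2691] ext [0.008 0.015]
wrist 826 826 slope along deg -0.25 across -0.11 z at disc ctr - tcp -0.0154 a [0.043 0.064] b [-0.009  0.011]
top 1309 1062 slope along deg 0.16 across 0.06 z at disc ctr - tcp -0.0126 a [0.045 0.185] b [-0.05   0.051]
side 527 408 slope along deg 1.27 across 1.77 z at disc ctr - tcp -0.0151 a [0.047 0.174] b [-0.048  0.05 ]
dot [270.88888889 166.48148148] 27 [ 0.5751 -0.0612  0.1961] [ 0.5741 -0.0609  0.1975]
```

{"op": "send_rows", "data": {
  "targets": [
    [[0,0,-1.2],[0,0,0],0.5],
    [[0.3,-2.5,-2.45],[0,0,0],0.5],
    [[0.6,-5,-2.45],[0,0,0],0.5],
    [[0.9,-8,-2.45],[0,0,0],0.5],
    [[1.3,-11,-2.45],[0,0,0],0.5]
  ]
}}

```text
t: 13.8
position: [0.5721, -0.0377, 0.1825]
tool_rot: [-179.9, -0.0, 96.5]
ft_force: [-0.3, 0.5, -0.9]
finger_gap: 0.0107
```

{"op": "send_rows", "data": {
  "targets": [
    [[0,0,0],[0,0,0],0.5],
    [[0.1,-0.8,0],[0,0,0],0.5],
    [[0.2,-1.6,0],[0,0,0],0.5],
    [[0.2,-2.0,0],[0,0,0],0.5],
    [[0.2,-2.0,0],[0,0,0],0.5]
  ]
}}

```text
t: 14.42
position: [0.5744, -0.0572, 0.1835]
tool_rot: [180.0, -0.0, 96.4]
ft_force: [-0.5, 0.2, -2.0]
finger_gap: 0.0107
```

{"op": "send_rows", "data": {
  "targets": [
    [[0,-0.2,0],[0,0,0],0.5],
    [[0.05,-0.4,0],[0,0,0],0.5],
    [[0.05,-0.5,0],[0,0,0],0.5],
    [[0.05,-0.5,0],[0,0,0],0.5]
  ]
}}

```text
t: 14.92
position: [0.5749, -0.0622, 0.1836]
tool_rot: [180.0, -0.0, 96.4]
ft_force: [-0.5, -0.2, -1.7]
finger_gap: 0.0109
```

{"op": "send_rows", "data": {
  "targets": [
    [[0,-0.1,0],[0,0,0],0.5],
    [[0,-0.2,0],[0,0,0],0.5],
    [[0,-0.2,0],[0,0,0],0.5]
  ]
}}

```text
t: 15.3
position: [0.5749, -0.0643, 0.1836]
tool_rot: [180.0, 0.0, 96.4]
ft_force: [0.2, -0.6, -1.1]
finger_gap: 0.0106
```

{"op": "send_rows", "data": {
  "targets": [
    [[0,-0.1,0],[0,0,0],0.5],
    [[0,-0.15,0],[0,0,0],0.5],
    [[0,-0.15,0],[0,0,0],0.5]
  ]
}}

```text
t: 15.68
position: [0.5749, -0.0651, 0.1836]
tool_rot: [180.0, -0.1, 96.4]
ft_force: [-0.8, 3.4, -0.5]
finger_gap: 0.0108
```

{"op": "send_rows", "data": {
  "targets": [
    [[0,0.1,-0.15],[0,0,0],0.5],
    [[0,0.1,-0.3],[0,0,0],0.5],
    [[0,0.1,-0.4],[0,0,0],0.5],
    [[0,0.1,-0.4],[0,0,0],0.5]
  ]
}}

```text
t: 16.18
position: [0.5749, -0.0649, 0.1796]
tool_rot: [180.0, 0.0, 96.4]
ft_force: [-0.8, 0.6, -0.4]
finger_gap: 0.0109
```

{"op": "send_rows", "data": {
  "targets": [
    [[0,0,-0.1],[0,0,0],0.5],
    [[0,0,-0.1],[0,0,0],0.5]
  ]
}}

```text
t: 16.42
position: [0.575, -0.0648, 0.179]
tool_rot: [180.0, 0.0, 96.4]
ft_force: [-0.4, 1.4, 2.0]
finger_gap: 0.011
```

{"op": "send_rows", "data": {
  "targets": [
    [[0,0,0],[0,0,0],3.5],
    [[0,0,0],[0,0,0],3.5],
    [[0,0,0],[0,0,0],3.5],
    [[0,0,0.5],[0,0,0],3.5],
    [[0,0,4],[0,0,0],3.5]
  ]
}}

```text
t: 17.05
position: [0.5734, -0.0644, 0.2169]
tool_rot: [-179.7, -0.1, 96.4]
ft_force: [-0.2, 0.2, 0.5]
finger_gap: 0.0355
```

{"op": "send_rows", "data": {
  "targets": [
    [[0,0,6],[0,0,0],5],
    [[0,0,12],[0,0,0],5],
    [[2,2,17],[0,0,0],5],
    [[5,4,18],[0,0,0],5],
    [[7.5,5,18],[0,0,0],5]
  ]
}}

```text
t: 17.68
position: [0.6512, -0.0138, 0.401]
tool_rot: [179.7, 0.0, 96.5]
ft_force: [0.4, -0.2, -0.0]
finger_gap: 0.05
```

{"op": "send_rows", "data": {
  "targets": [
    [[0,0,0],[0,0,0],5],
    [[0,0,0],[0,0,0],5]
  ]
}}

```text
t: 17.92
position: [0.6492, -0.015, 0.3984]
tool_rot: [-179.9, 0.0, 96.4]
ft_force: [-0.7, -0.3, -0.3]
finger_gap: 0.0504
```

```bash
python3 look.py w8; python3 - <<'E'
from h import *
p,d,K,E=load('wrist'); W=wcloud(d,K,E); V=p.max(-1)
z=W[...,2]; m=(z>.225)&(z<.29)&(W[...,1]<-.08)&(W[...,0]>.6)
for c,s,l in blobs(m,30):
    q=W[l]; print('hi',(c*1.4).round(),s[4],np.nanpercentile(q,[3,50,97],axis=0).round(4).tolist())
    t=l&(z>np.nanpercentile(q[:,2],97)-.006); r=cv2.minAreaRect(W[t][:,:2].astype(np.float32)); print('top',r)
E
```

```text
17.925 [ 0.6492 -0.015   0.3984] [-1.7993e+02  1.0000e-02  9.6410e+01] [ -7.  21.  56.  -0. 103. -14.] [-0.7 -0.3 -0.3] 0.05039926378109759
red [293. 312.] 404 ztop 0.2051 ctr [ 0.5747 -0.0642  0.2033] ext [0.013 0.027]
red [249. 385.] 315 ztop 0.1831 ctr [ 0.5637 -0.0825  0.3032] ext [0.093 0.144]
red [360. 386.] 217 ztop 0.1826 ctr [ 0.6362 -0.1366  0.1807] ext [0.012 0.009]
red [366. 462.] 443 ztop 0.1838 ctr [ 0.6476 -0.1956  0.2218] ext [0.021 0.109]
blue [183. 171.] 229 ztop 0.0457 ctr [0.3952 0.039  0.044 ] ext [0.015 0.026]
blue [477. 252.] 1746 ztop 0.0405 ctr [ 0.756  -0.0332  0.039 ] ext [0.063 0.188]
blue [167. 269.] 54 ztop 0.0095 ctr [ 0.365  -0.0898  0.0084] ext [0.015 0.015]
blue [308. 282.] 70 ztop 0.1434 ctr [ 0.5733 -0.0531  0.1433] ext [0.011 0.002]
blue [486. 316.] 95 ztop 0.0728 ctr [ 0.7601 -0.0957  0.0775] ext [0.002 0.012]
blue [265. 362.] 272 ztop 0.123 ctr [ 0.5639 -0.0846  0.2642] ext [0.094 0.148]
blue [364. 364.] 217 ztop 0.123 ctr [ 0.6385 -0.1389  0.1217] ext [0.015 0.015]
yel [610.  24.] 132 ztop 0.0082 ctr [0.8929 0.293  0.0061] ext [0.021 0.066]
yel [316. 266.] 88 ztop 0.0848 ctr [ 0.5723 -0.0521  0.0833] ext [0.012 0.006]
yel [277. 343.] 235 ztop 0.0628 ctr [ 0.5249 -0.1511  0.061 ] ext [0.016 0.013]
yel [367. 341.] 192 ztop 0.063 ctr [ 0.6394 -0.1379  0.0621] ext [0.015 0.014]
hi [384. 435.] 549 [[0.6499, -0.1504, 0.2273], [0.6566, -0.1258, 0.2635], [0.6634, -0.1221, 0.2656]]
top ((0.6574296951293945, -0.13714604079723358), (0.012496398761868477, 0.030681993812322617), 5.488758087158203)
```

View pics/w8.png

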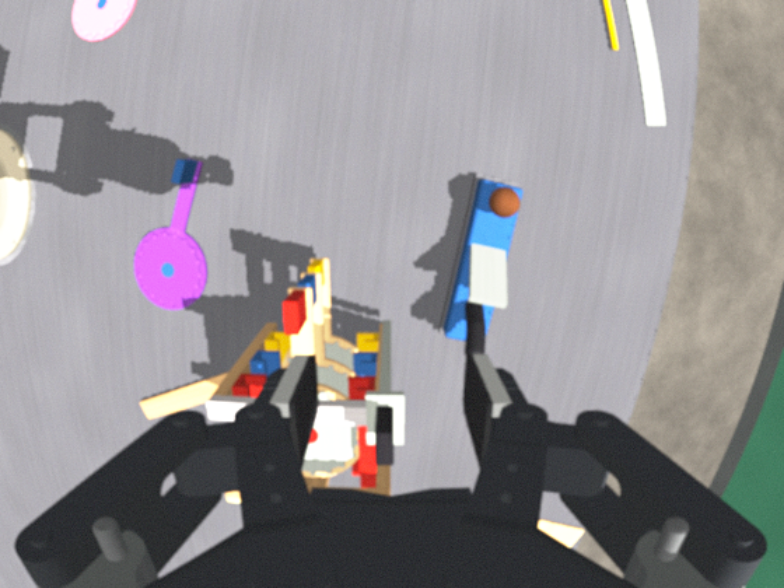

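Red is home too: grip (293,312) has its top at z = 0.205 (expected 0.205), stacked over blue and yellow. The keeper's black grip (384,435) is at (0.657, −0.137) with its top at 0.2655, as expected.

{"op": "send_rows", "data": {
  "targets": [
    [[0.8,-4,-2],[0,0,0],5],
    [[0.8,-8,-5],[0,0,0],5],
    [[0.8,-12.2,-9],[0,0,0],5],
    [[0.8,-12.2,-9],[0,0,0],5]
  ]
}}

```text
t: 18.48
position: [0.655, -0.1398, 0.3047]
tool_rot: [-179.6, -0.1, 96.1]
ft_force: [-0.8, 0.6, -0.5]
finger_gap: 0.0501
```

{"op": "send_rows", "data": {
  "targets": [
    [[0,0,-3],[0,0,0],5],
    [[0,0,-7.2],[0,0,0],5],
    [[0,0,-7.2],[0,0,0],4]
  ]
}}

```text
t: 18.85
position: [0.6557, -0.1355, 0.2347]
tool_rot: [-179.7, -0.2, 96.4]
ft_force: [-0.2, -0.9, 0.8]
finger_gap: 0.04
```

{"op": "send_rows", "data": {
  "targets": [
    [[0,0,0],[0,0,0],0.8],
    [[0,0,0],[0,0,0],0.8],
    [[0,0,0],[0,0,0],0.8],
    [[0,0,0],[0,0,0],0.8]
  ],
  "grip_force": 25
}}

```text
t: 19.35
position: [0.6586, -0.1368, 0.2396]
tool_rot: [179.8, 0.1, 96.4]
ft_force: [-1.9, 0.5, 6.4]
finger_gap: 0.0133
```

{"op": "send_rows", "data": {
  "targets": [
    [[-0.7,-0.08,0],[0,0,0],0.8],
    [[-1.5,-0.17,0],[0,0,0],0.8],
    [[-2.3,-0.26,0],[0,0,0],0.8],
    [[-3.0,-0.34,0],[0,0,0],0.8],
    [[-3.5,-0.39,0],[0,0,0],0.8]
  ]
}}

```text
t: 19.98
position: [0.6248, -0.1406, 0.2396]
tool_rot: [179.6, 0.1, 96.4]
ft_force: [1.7, 0.7, 5.4]
finger_gap: 0.0135
```

{"op": "send_rows", "data": {
  "targets": [
    [[-0.3,-0.03,0],[0,0,0],0.8],
    [[-0.3,-0.03,0],[0,0,0],0.8]
  ]
}}

```text
t: 20.23
position: [0.6214, -0.1409, 0.2396]
tool_rot: [179.7, 0.1, 96.4]
ft_force: [0.3, 1.4, 6.0]
finger_gap: 0.0136
```

{"op": "send_rows", "data": {
  "targets": [
    [[-0.3,-0.03,0],[0,0,0],0.8],
    [[-0.3,-0.03,0],[0,0,0],0.8]
  ]
}}

```text
t: 20.48
position: [0.6186, -0.1413, 0.2396]
tool_rot: [179.7, 0.1, 96.4]
ft_force: [0.1, 0.5, 5.5]
finger_gap: 0.0133
```

{"op": "send_rows", "data": {
  "targets": [
    [[-0.2,-0.02,0],[0,0,0],0.8],
    [[-0.3,-0.03,0],[0,0,0],0.8],
    [[-0.3,-0.03,0],[0,0,0],0.8]
  ]
}}

```text
t: 20.85
position: [0.6159, -0.1415, 0.2396]
tool_rot: [179.6, 0.1, 96.4]
ft_force: [1.3, -0.1, 5.7]
finger_gap: 0.0138
```

{"op": "send_rows", "data": {
  "targets": [
    [[-0.2,-0.02,0],[0,0,0],0.8],
    [[-0.3,-0.03,0],[0,0,0],0.8],
    [[-0.3,-0.03,0],[0,0,0],0.8]
  ]
}}

```text
t: 21.22
position: [0.6129, -0.1419, 0.2396]
tool_rot: [179.6, 0.1, 96.4]
ft_force: [0.9, -0.1, 5.9]
finger_gap: 0.0137
```

{"op": "send_rows", "data": {
  "targets": [
    [[-0.1,-0.01,0],[0,0,0],0.8],
    [[-0.2,-0.02,0],[0,0,0],0.8],
    [[-0.2,-0.02,0],[0,0,0],0.8]
  ]
}}

```text
t: 21.6
position: [0.611, -0.1421, 0.2397]
tool_rot: [179.6, 0.1, 96.4]
ft_force: [0.0, 0.8, 6.0]
finger_gap: 0.013
```

{"op": "send_rows", "data": {
  "targets": [
    [[-0.1,-0.01,0],[0,0,0],0.8],
    [[-0.2,-0.02,0],[0,0,0],0.8],
    [[-0.2,-0.02,0],[0,0,0],0.8]
  ]
}}

```text
t: 21.98
position: [0.6109, -0.1421, 0.2396]
tool_rot: [179.4, 0.1, 96.4]
ft_force: [5.8, 2.2, 5.3]
finger_gap: 0.0136
```

The keeper stalled at its end stop (5.8 N). One small extra press, then release and retreat.

{"op": "send_rows", "data": {
  "targets": [
    [[-0.1,-0.01,0],[0,0,0],0.8],
    [[-0.1,-0.01,0],[0,0,0],0.8]
  ]
}}

```text
t: 22.22
position: [0.6109, -0.1421, 0.2396]
tool_rot: [179.3, 0.1, 96.4]
ft_force: [8.1, 1.1, 4.2]
finger_gap: 0.0135
```

{"op": "send_rows", "data": {
  "targets": [
    [[0.2,0.02,0],[0,0,0],4],
    [[0.3,0.03,0],[0,0,0],4],
    [[0.3,0.03,0],[0,0,0],4],
    [[0.3,0.03,1],[0,0,0],4]
  ]
}}

```text
t: 22.72
position: [0.6081, -0.1419, 0.2458]
tool_rot: [-179.9, -0.1, 96.4]
ft_force: [0.9, -0.5, 0.1]
finger_gap: 0.0396
```

{"op": "send_rows", "data": {
  "targets": [
    [[0,0,5],[0,0,0],4],
    [[0,0,10],[0,0,0],4],
    [[-3,4,13],[0,0,0],4],
    [[-3,8,14],[0,0,0],4],
    [[-3,12,14],[0,0,0],4]
  ]
}}

```text
t: 23.35
position: [0.5789, -0.0212, 0.3892]
tool_rot: [179.8, 0.1, 96.4]
ft_force: [0.7, -0.0, -0.2]
finger_gap: 0.0401
```

{"op": "send_rows", "data": {
  "targets": [
    [[0,0,0],[0,0,0],4],
    [[0,0,0],[0,0,0],4]
  ]
}}

```text
t: 23.6
position: [0.5789, -0.0224, 0.3869]
tool_rot: [180.0, 0.1, 96.4]
ft_force: [0.2, 0.7, -0.2]
finger_gap: 0.0398
```

```bash
python3 look.py w9|grep -v blue.*ztop.0.04; python3 - <<'E'
from h import *
p,d,K,E=load('wrist'); W=wcloud(d,K,E)
z=W[...,2]; m=(z>.245)&(z<.29)&(W[...,1]<-.08)
C=np.array([.5885,-.195]); a=np.radians(-83.6); nx=np.array([np.cos(a),np.sin(a)]); ny=np.array([-nx[1],nx[0]])
for c,s,l in blobs(m,30):
    t=l&(z>np.nanpercentile(z[l],97)-.006); r=cv2.minAreaRect(W[t][:,:2].astype(np.float32)); print((c*1.4).round(),r,'till xy',(r[0]-C)@nx,(r[0]-C)@ny,np.nanmax(z[l]))
t,dd,_,_=grab('top'); s,_,_,_=grab('side')
cv2.imwrite('pics/fin.png',np.hstack([cv2.resize(t[100:230,220:360][:,:,::-1],(400,371)),cv2.resize(s[120:250,200:340][:,:,::-1],(400,371))]))
E
```

```text
23.6 [ 0.5789 -0.0224  0.3869] [1.7998e+02 5.0000e-02 9.6430e+01] [ -9.  14.  68.  -0.  99. -15.] [ 0.2  0.7 -0.2] 0.039849462604670156
red [379. 316.] 262 ztop 0.2052 ctr [ 0.5739 -0.0639  0.2043] ext [0.011 0.026]
red [334. 394.] 50 ztop 0.391 ctr [ 0.5587 -0.0284  0.3904] ext [0.001 0.006]
red [437. 393.] 229 ztop 0.1833 ctr [ 0.6192 -0.0817  0.2855] ext [0.043 0.122]
red [440. 463.] 544 ztop 0.1836 ctr [ 0.6462 -0.2011  0.183 ] ext [0.073 0.224]
red [380. 443.] 99 ztop 0.1685 ctr [ 0.5884 -0.1974  0.1677] ext [0.015 0.016]
red [325. 472.] 283 ztop 0.4232 ctr [ 0.5616 -0.0198  0.4426] ext [0.006 0.03 ]
blue [212. 270.] 65 ztop 0.0101 ctr [ 0.3643 -0.0892  0.0087] ext [0.016 0.015]
blue [380. 284.] 47 ztop 0.1447 ctr [ 0.5728 -0.0528  0.1435] ext [0.006 0.003]
blue [546. 314.] 48 ztop 0.0644 ctr [ 0.7599 -0.0868  0.0672] ext [0.005 0.006]
blue [336. 368.] 118 ztop 0.3884 ctr [ 0.5579 -0.0193  0.3897] ext [0.001 0.009]
blue [433. 369.] 274 ztop 0.1233 ctr [ 0.6392 -0.1392  0.1223] ext [0.016 0.015]
yel [658.  28.] 147 ztop 0.0081 ctr [0.891  0.299  0.0063] ext [0.024 0.077]
yel [380. 269.] 68 ztop 0.1 ctr [ 0.5714 -0.0516  0.1028] ext [0.008 0.001]
yel [336. 345.] 237 ztop 0.0631 ctr [ 0.5371 -0.0846  0.2246] ext [0.041 0.145]
yel [429. 345.] 233 ztop 0.0627 ctr [ 0.6399 -0.1382  0.0611] ext [0.017 0.013]
[416. 451.] ((0.6105265617370605, -0.14185330271720886), (0.013105284422636032, 0.02956424467265606), 7.43019962310791) till xy -0.05036020545197063 0.027813496020106607 0.26698834748049827
```

View pics/w9.png

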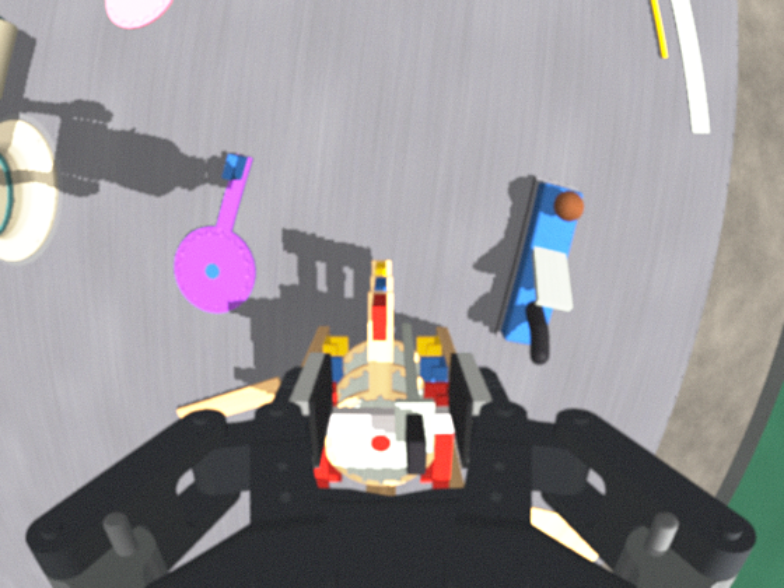

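```bash
python3 -c "
from rig import ctrl
s=ctrl.state();print(s['t'],s['qvel'].round(2),s['ft_force']);print(ctrl.sign_off())"
```

```text
23.75 [-0.11  0.14  0.02  0.12  0.    0.04] [-0.51409857 -0.47907343 -0.4720101 ]
the job is handed in; nothing more can be done
None
```

Both carriers are in their slots and the keeper is fully across. I handed the job in at 23.75 s of the 67 s allowed, with the gripper open and clear of everything. I gripped each carrier by its own handle, blue first and then red. Each went in until it met the back stop (5.5 N for blue, 3.4 N for red) and was then lowered onto the ledges.

- **Carriers:** After release, the blue grip top was at z = 0.145 and the red at 0.205, both as expected. The red and blue grips agree to about 1 mm and sit in line over the yellow one.
- **Keeper:** It stalled at its end stop (8 N) after about 47 mm of travel. Its final grip position, 28 mm from the till's middle, fits that.
- **Not touched:** I did not handle the yellow carrier, the look-alikes or the other things on the bench. In the last wrist view, those in sight looked in place.
- **Disagreement:** The top camera read about 4.5 mm lower in y than the arm's own position, and the side camera about 5 mm lower in x. I set the sideways alignment within the top view alone and found the depth by contact. I saved a last top and side picture but did not view it.

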